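# Close the sterilising drum and set its steam vents open

## Task

Close the sterilising drum ready for the autoclave: carry the lid over by its knob, set it down gently and flat on the drum, whichever way round it happens to lie, and let go. The knob only spins, so then turn the lid by its ears, regrasping if need be, until the pointer on its rim stands right over the index mark on the far side of the drum (the steam windows are then open), and leave it seated there. Leave the other things on the table where they are.

Things in the scene. Friction and masses are not known exactly. Their poses are not given: they have to be found in the camera images.
- drum: Round steel sterilising drum (loaded, does not move), 140 mm across its collar, flat top at 112 mm with its edge stepped in 4 mm to lead the lid on. Origin: centre of its underside; z up; x runs level from its axis through its index mark (roughly away from the robot). Thin carrying loops hang on its flanks below 55 mm.
- drum_top (a point): Centre of the drum's flat top face (112 mm above the table), on which the lid rests.
- drum_mark (a point): Outer tip of the drum's only index mark, on its far side: a steel rib 8 mm wide up its side, ending in a level tongue 12 mm wide that sticks out to 112 mm from the drum's axis, 82 mm above the table, just below the lid's edge when that is on.
- lid: Loose vented steel lid, 153 mm across, 208 mm over its ears, 0.4 kg, lying knob up. Origin: centre of its skirt's lower edge (94 mm up when seated); x towards its pointer, y towards its left ear. Skirt 18 mm deep, 147 mm inside: 3.5 mm to spare round the collar. It goes on turned any way, then slides round either way with light friction and no stop.
- lid_center (a point): Point on the lid's axis, at the inside face that rests on the drum's top (18 mm above the lid's lower edge); it meets point drum_top when the lid is seated.
- lid_grip (a point): Centre of the lid's black round knob, on the lid's axis, 60 mm above its lower edge. Here the knob is a cylinder 33 mm across and 21 mm tall; its top is 74 mm above the lid's lower edge. The knob spins freely on its stud, so it carries the lid but cannot turn it.
- lid_pointer (a point): Tip of the lid's only pointer, a steel arrow head 20 mm wide that sticks out level from the rim to 102 mm from the axis, 20 mm above the lid's lower edge, midway between the ears, with an 8 mm rib down the skirt below it.
- lid_ear_left (a point): Centre of one of the lid's two black ears (a quarter turn anticlockwise, seen from above, from the pointer): a block 20 mm wide round the rim, 20 mm high, reaching from 76 to 108 mm from the axis. This centre is 92 mm from the axis and 26 mm above the lid's lower edge.
- lid_ear_right (a point): Centre of the other black ear, opposite and alike (a quarter turn clockwise from the pointer).
- kidney_dish: shallow steel kidney dish, 170 mm long, 34 mm high; loose bystander, to be left where it is. Origin: centre of its underside.
- ointment_tub: white lidded plastic tub, 80 mm across, 62 mm high; loose bystander, to be left where it is. Origin: centre of its underside.
- tape_roll: roll of paper tape lying flat, 66 mm across, 25 mm high; loose bystander, to be left where it is. Origin: centre of its underside.
- forceps: steel forceps lying flat, 150 mm long; loose bystander, to be left where it is. Origin: centre of its underside.
- scissors: steel scissors lying flat, 150 mm long; loose bystander, to be left where it is. Origin: centre of its underside.
- amber_bottle: brown glass bottle, 60 mm across, 130 mm high; loose bystander, to be left where it is. Origin: centre of its underside.
- glove_box: carton of gloves lying flat, 125 x 235 x 75 mm; loose bystander, to be left where it is. Origin: centre of its underside.
There are look-alikes about, which are no part of the job. What is shaped like the lid but brown is not meant. What is shaped like the drum but pink is not meant.

How it is judged:
On the way, in this order (a step that is already met when the one before it is completed fails the run):
1. the lid sits flat on the drum and has been let go, its pointer still off the mark (horizontal distance between lid_center and drum_top below 0.006 m and z of lid_center in the frame of drum between 0.109 and 0.115 m and angle between lid's own z axis and vertical below 0.05 rad and contact force between the fingers and lid below 0.3 N and not (y of lid_pointer in the frame of drum between -0.006 and 0.006 m and x of lid_pointer in the frame of drum above 0.06 m)), for 0.3 s.
2. the seated lid has been turned until its pointer stands over the mark (horizontal distance between lid_center and drum_top below 0.006 m and z of lid_center in the frame of drum between 0.109 and 0.115 m and angle between lid's own z axis and vertical below 0.05 rad and y of lid_pointer in the frame of drum between -0.006 and 0.006 m and x of lid_pointer in the frame of drum above 0.06 m), for 0.2 s.
At the end, for the whole second after the job is handed in: The lid sits flat on the drum (centred within 6 mm, resting on its top within 3 mm, level within 0.05 rad), its pointer stands over the drum's mark within 6 mm to either side, and it is released and at rest (all of step 2 and contact force between the fingers and lid below 0.3 N and linear speed of lid below 0.01 m/s and angular speed of lid below 0.05 rad/s); the robot touches nothing.
It fails at once if the lid is dropped: it moves faster than 0.4 m/s with no finger on it (linear speed of lid above 0.4 m/s and contact force between the fingers and lid below 0.3 N).
It fails at once if the lid is pressed hard on the drum (more than 60 N between them) (contact force between lid and drum above 60 N).
It fails at once if another thing on the table is pushed more than 30 mm or tipped (distance of any of kidney_dish, ointment_tub, tape_roll, forceps, scissors, amber_bottle, glove_box from where it was at the start of the episode above 0.03 m or angle between any of kidney_dish, ointment_tub, tape_roll, forceps, scissors, amber_bottle, glove_box's own z axis and vertical above 0.5 rad).
It also fails if it takes over 72 s, if anything falls off the work surface, if the arm or the gripper's body presses on something with over 40 N, if the wrist force passes 120 N, or if a joint passes its speed limit or range.

## Robot

A 6-joint arm with a two-finger parallel gripper is mounted at the origin on the work surface. World frame = base frame: x ahead of the robot, y to its left, z up, the work surface at z = 0. Lengths are in m, angles in rad, forces in N, time in s.
With the tool pointing down it reaches from about 0.35 to 0.85 m from the base axis. Payload 8.1 kg.
Tool frame: the origin (TCP) lies on the centre line of the jaws, within the pads' length; the fingertips stand 19 mm ahead of it and the grasp point (between the pads) is the TCP (robot.tips_ahead is the distance from the TCP to the fingertips, in m); y points along the fingers, z is the direction in which the jaws open and shut, and the axes are right-handed (so a half turn about y gives the same grasp; the last joint's range is limited). The gripper opens to 93 mm and grips with 3 to 60 N. Pads are 15 mm wide; open, the fingers measure 128 mm over their backs; the gripper's body (75 mm by 188 mm) begins 65 mm behind the grasp point.
Start: joints at [-0.085, 0.13, 1.488, -0, 1.523, -0.085], TCP at [0.6, 0, 0.238] pointing down, gripper open.
Joint ranges: [-2.96, 2.96], [-0.89, 2.26], [0.02, 2.5], [-1.34, 4.48], [0, 2.73], [-2.66, 2.66]. Speed limits (rad/s): [2.39, 2.39, 2.79, 3.14, 3.14, 3.14].

## Interface

Orientations are given as a rotation vector (axis times angle).
In Python, from plant import robot, imaging, models gives the robot as it stands.
- The arm moves only by the tool carry_out, never from a script. Its argument "motion" is one flat list of numbers, 7 for each row, row after row: the shift along the tool's x, y, z in m, then the turn, a rotation vector about the tool's x, y, z in degrees, then the opening, from -1 (shut) to 1 (fully open). A call has exactly 5 rows; each row shifts and turns the pose as measured when the row begins, along the tool's axes as they then stand; what a row does not reach is not made up. A row lasts 1/10 s, in which the tool goes at most 50 mm and 8.59 degrees, less where a joint would pass 70% of its speed; a pose out of reach is approached as far as the arm can. A call is refused whole if a number of a shift passes 0.05 or a number of a turn 8.59, either way. A call with a gripper value outside its range is refused whole. The fingers move at their own pace and stop on an object; "squeeze" is the grip in N (left out, the last holds). Time passes only in rows, so rows that do not move let the fingers close, or fill a call up. It gives the time, the measured TCP pose, the force and the opening at its end, in the units of the state.
- robot.read_state(): the state, without advancing time (a new reading comes with each control period).
- imaging.read_camera(name): name is "scene" or "side" or "wrist"; returns the picture (384x512x3 uint8, blue, green, red); there is no depth.
- imaging.camera_model(name): a dict with "K" (3x3 intrinsics, pixels), "position" and "orientation" of the camera in the world. Camera axes: x right, y down, z forward; pixel columns grow to the right and rows downward; lengths in m; the calibration is good to about 2 mm. A picture is of the moment at which its call begins: read the wrist's pose just before it. camera_model takes no time and is no camera call; for the wrist camera it gives the pose at the moment of the call.
- robot.close_job(): hands the job in, once; it reports no verdict.
Trained networks look in the newest picture that a camera, given by its name, has taken for a name from the list of things; names that differ only in an ending like _2 or _b are one class to them, and where a whole thing is asked for, a point or a joint stands for the part that bears it (a point fixed in the world has none). Each returns a list of dicts, best first, with "confidence" (0 to 1); they miss things now and then, are a little off and sometimes report something else, mostly with a low value. They report only what shows in the picture. A call takes as long as a camera call. They do not tell look-alikes from the thing itself.
- models.outline_of(camera, thing): "pixels" (384x512 bool, what is visible of it) and "pixel" ([column, row] in pixels, amid what is visible of it).
The state is a dict: "t": time; "q": joint angles; "dq": joint speeds; "joint_torque": joint torques, N m; "tool_pos": TCP position; "orientation": TCP orientation; "force": force on the tool from outside, world axes, zero at the start; "wrist_torque": the same for the moment, N m; "opening": finger opening in m.
Only numpy, scipy, OpenCV 4.12 (cv2) and the standard library are available. Lean on these libraries where they do the work, as an engineer would, in place of code of your own. Each camera call takes 0.05 s, during which the arm holds its last target.

## Working session

There is one attempt and no reset: what is moved stays moved. The work goes in short steps, Python scripts to look and compute and a tool call to move; the robot and the scene stay as the last step left them, time stands still between calls to the robot, and variables do not carry over. Pictures are saved under pics/ and viewed, and the job is handed in when it is done.

Besides the shell and the picture viewer there is one more tool, called after "Request:" by a JSON object that holds its "fn" and its "kwargs", one argument or row to a line. carry_out: Moves the arm, as the interface text tells. Its arguments: {"type":"object","properties":{"motion":{"type":"array","items":{"type":"number"}},"squeeze":{"type":"number"}},"required":["motion"]}

```bash
ls; mkdir -p pics; python3 - <<'E'
from plant import robot, imaging, models
import cv2
s=robot.read_state(); print(s)
for n in ["scene","side","wrist"]:
    im=imaging.read_camera(n); cv2.imwrite(f"pics/a_{n}.png",im)
    print(n,imaging.camera_model(n))
E
```

```text
pics
{'t': 0.0, 'q': array([-8.53859208e-02,  1.31175744e-01,  1.48926662e+00, -2.21270292e-05,
        1.52298133e+00, -8.54585091e-02]), 'dq': array([-2.34591731e-05,  4.15765397e-04, -6.04521910e-05, -4.67023386e-04,
        1.14080558e-03,  1.73030294e-03]), 'joint_torque': array([-1.61290725e-03, -5.59853125e+01, -4.91755986e+01,  7.67333270e-02,
        3.59135563e-02, -2.97389461e-04]), 'tool_pos': array([5.99472868e-01, 6.79576323e-05, 2.36585652e-01]), 'orientation': array([-1.21048027,  1.21055348, -1.20818248]), 'force': array([ 1.00629531, -0.24195051, -0.2671257 ]), 'wrist_torque': array([ 0.01031407, -0.01657225,  0.03833295]), 'opening': 0.09306519235669879}
scene {'K': array([[350.22866754,   0.        , 254.32762346],
       [  0.        , 350.22866754, 187.8298011 ],
       [  0.        ,   0.        ,   1.        ]]), 'position': array([ 0.84683617, -0.62658874,  0.84167716]), 'orientation': array([-2.29371472, -0.55781944,  0.23576603])}
side {'K': array([[359.64004873,   0.        , 253.5365339 ],
       [  0.        , 359.64004873, 193.85577766],
       [  0.        ,   0.        ,   1.        ]]), 'position': array([-0.08509009,  1.07653055,  0.73458251]), 'orientation': array([-0.60628479,  2.42814484, -1.44806448])}
wrist {'K': array([[317.62249254,   0.        , 254.25973001],
       [  0.        , 317.62249254, 194.09524497],
       [  0.        ,   0.        ,   1.        ]]), 'position': array([0.59910345, 0.07248252, 0.38365956]), 'orientation': array([ 2.88324276e+00,  4.54384749e-04, -2.13563450e-03])}
```

View pics/a_scene.png

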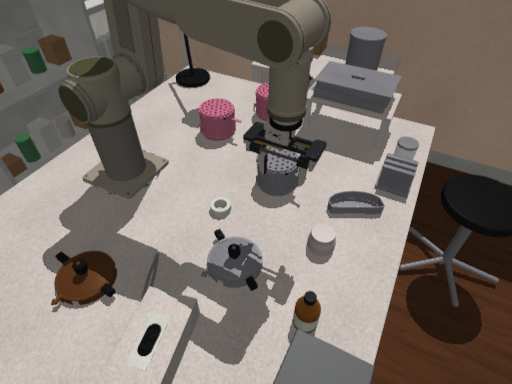

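View pics/a_side.png

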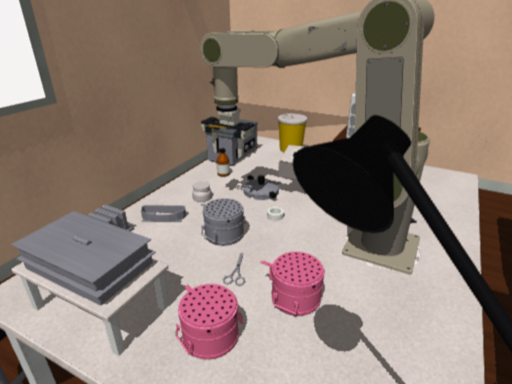

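View pics/a_wrist.png

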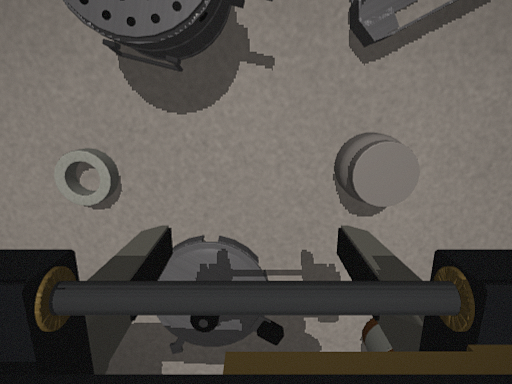

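```bash
cat > h.py <<'E'
from plant import robot, imaging, models
import cv2, numpy as np
from scipy.spatial.transform import Rotation as R
def proj(cm,P):
    r=R.from_rotvec(cm['orientation']).as_matrix()
    p=(np.atleast_2d(P)-cm['position'])@r
    q=p@cm['K'].T
    return q[:,:2]/q[:,2:]
def ray(cm,uv,z):
    r=R.from_rotvec(cm['orientation']).as_matrix()
    uv=np.atleast_2d(uv).astype(float)
    d=np.c_[uv,np.ones(len(uv))]@np.linalg.inv(cm['K']).T@r.T
    return cm['position']+d*((z-cm['position'][2])/d[:,2])[:,None]
E
python3 - <<'E'
from h import *
th={"lid_grip":.06,"lid_ear_left":.026,"lid_ear_right":.026,"lid_pointer":.02,"lid":.04,"drum":.112,"drum_mark":.082,"kidney_dish":.02,"ointment_tub":.03,"tape_roll":.012,"forceps":0,"scissors":0,"amber_bottle":.06,"glove_box":.04}
for n in ["scene","side","wrist"]:
    cm=imaging.camera_model(n); im=imaging.read_camera(n)
    for t,z in th.items():
        for d in models.outline_of(n,t):
            if d['confidence']>.3:
                m=d['pixels']; ys,xs=np.nonzero(m)
                print(n,t,round(d['confidence'],2),np.round(d['pixel'],1),m.sum(),xs.min(),xs.max(),ys.min(),ys.max(),np.round(ray(cm,d['pixel'],z)[0],3))
E
```

```text
scene lid_grip 0.66 [233.8 258.3] 2413 202 262 229 289 [ 0.554 -0.182  0.06 ]
scene lid_grip 0.56 [ 85.2 278.7] 2732 52 116 250 304 [ 0.252 -0.407  0.06 ]
scene lid_ear_left 0.94 [233.9 261.3] 2508 202 263 229 289 [ 0.547 -0.171  0.026]
scene lid_ear_left 0.73 [276.7 172.1] 1467 256 298 147 195 [0.498 0.214 0.026]
scene lid_ear_left 0.6 [ 83.6 278.3] 2783 51 116 250 304 [ 0.221 -0.399  0.026]
scene lid_ear_right 0.98 [232.4 260.8] 2488 202 262 229 290 [ 0.542 -0.172  0.026]
scene lid_ear_right 0.73 [ 82.6 277. ] 2744 52 116 250 304 [ 0.216 -0.397  0.026]
scene lid_pointer 0.92 [235.3 259.8] 2414 202 262 229 289 [ 0.546 -0.162  0.02 ]
scene lid_pointer 0.62 [150.7 275.7] 180 144 157 256 291 [ 0.37  -0.309  0.02 ]
scene lid_pointer 0.61 [ 87.2 274.8] 2709 52 116 251 304 [ 0.217 -0.385  0.02 ]
scene lid_pointer 0.36 [280.3 174.8] 1521 256 298 146 195 [0.512 0.213 0.02 ]
scene lid 0.96 [ 85.6 275.6] 2809 52 116 250 304 [ 0.231 -0.394  0.04 ]
scene lid 0.61 [235.4 263.2] 2525 201 262 228 290 [ 0.558 -0.183  0.04 ]
scene drum 0.63 [217.5 118.9] 1331 199 239 98 139 [0.216 0.293 0.112]
scene
[... 2494 characters left out ...]
 [0.5   0.158 0.02 ]
wrist lid 0.68 [214.1 277.9] 6691 158 282 236 352 [ 0.551 -0.123  0.04 ]
wrist drum 0.92 [158.2  23.3] 7600 63 243 0 70 [0.525 0.138 0.112]
wrist drum_mark 0.8 [156.6  20.8] 7996 63 272 0 71 [0.515 0.147 0.082]
wrist kidney_dish 0.65 [371.9  18.2] 2194 349 457 0 46 [0.721 0.164 0.02 ]
wrist ointment_tub 0.76 [377.3 167.7] 4793 334 417 133 206 [0.738 0.01  0.03 ]
wrist tape_roll 0.7 [ 78.5 183. ] 2530 54 119 148 206 [ 0.388 -0.012  0.012]
wrist scissors 0.61 [214.  275.8] 6510 159 283 237 352 [ 0.545 -0.143  0.   ]
wrist amber_bottle 0.88 [377.3 340. ] 684 361 392 319 351 [ 0.747 -0.195  0.06 ]
wrist glove_box 0.55 [211.7 278.9] 6788 159 283 236 353 [ 0.548 -0.124  0.04 ]
```

```bash
python3 - <<'E'
import cv2,numpy as np
a=cv2.imread("pics/a_scene.png")[215:305,185:285]; b=cv2.imread("pics/a_wrist.png")[225:360,130:310]
c=cv2.imread("pics/a_side.png")[160:260,180:300]; d=cv2.imread("pics/a_wrist.png")[0:100,50:290]
f=lambda x,w,h:cv2.resize(x,(w,h),interpolation=cv2.INTER_CUBIC)
cv2.imwrite("pics/b.png",np.vstack([np.hstack([f(a,400,300),f(b,400,300)]),np.hstack([f(c,400,300),f(d,400,300)])]))
E
```

```text
(no output)
```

View pics/b.png

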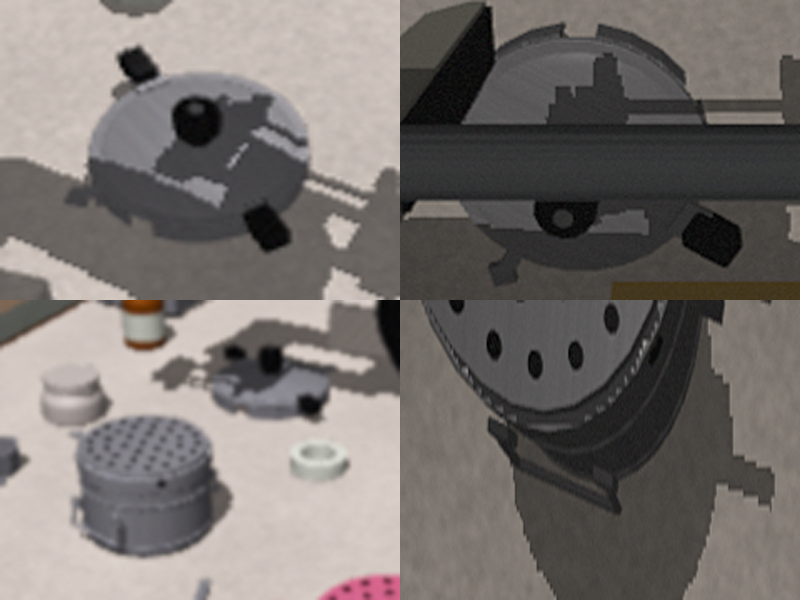

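```bash
python3 - <<'E'
from h import *
cs=imaging.camera_model("scene");cw=imaging.camera_model("wrist");cd=imaging.camera_model("side")
print(ray(cs,[(234.2,251.6)],.06),ray(cs,[(219.2,233.9),(251.7,283.4)],.026),ray(cs,[(204.5,272.9)],.02))
print('w',ray(cw,[(205.1,321.8)],.074),ray(cw,[(270.9,333)],.026),ray(cw,[(176.4,348.8)],.02))
# side knob, drum
f=lambda x,y:(180+x/400*120,160+(y-300)/3)
print('s',ray(cd,[f(270,358)],.06),ray(cd,[f(235,353),f(309,403)],.026), 'drum top',ray(cd,[f(145,448)],.112),'mark',ray(cd,[f(75,434)],.082))
g=lambda x,y:(50+(x-400)*.6,(y-300)/3)
print('drum mark w',ray(cw,[g(722,320)],.082))
# fit drum top circle from wrist edge points
pts=np.array([g(432,318),g(450,352),g(480,390),g(520,408),g(560,408),g(600,392),g(640,355),g(660,315)])
P=ray(cw,pts,.112)[:,:2]
from scipy.optimize import least_squares
for r in (.066,.07):
  s=least_squares(lambda c:np.linalg.norm(P-c,axis=1)-r,[.5,.2]);print(r,s.x,s.fun*1e3)
E
```

```text
[[ 0.54477044 -0.16341116  0.06      ]] [[ 0.46163215 -0.10920741  0.026     ]
 [ 0.62140546 -0.2088346   0.026     ]] [[ 0.4926146  -0.23604749  0.02      ]]
w [[ 0.54369674 -0.15905814  0.074     ]] [[ 0.62127787 -0.21194858  0.026     ]] [[ 0.49324464 -0.24190837  0.02      ]]
s [[ 0.53699274 -0.15563144  0.06      ]] [[ 0.61811486 -0.21075692  0.026     ]
 [ 0.46141994 -0.11464226  0.026     ]] drum top [[0.49613006 0.20393071 0.112     ]] mark [[0.60891626 0.16961727 0.082     ]]
drum mark w [[0.5898507  0.15768544 0.082     ]]
0.066 [0.50879394 0.1922097 ] [ 0.78814687  1.08495513  1.13705971 -1.07303084 -2.18942151 -1.35096111
  1.29942264  1.90498671]
0.07 [0.5087713  0.19689683] [-0.15015652  0.65797766  1.3000483  -0.48186829 -1.51727548 -0.98736574
  0.93535676  0.906026  ]
```

```bash
cat >> h.py <<'E'
def st():
    s=robot.read_state(); M=R.from_rotvec(s['orientation']).as_matrix()
    return s,np.array(s['tool_pos']),M
def goto(p,yaw=None):
    """print tool-frame shift to world p and turn (deg about tool axes) to make jaw axis (tool z) at yaw deg, pointing down"""
    s,t,M=st()
    cy=np.degrees(np.arctan2(M[1,2],M[0,2]))
    print('t',s['t'],'pos',t.round(4),'yaw',cy.round(2),'q6',np.round(s['q'],2),'op',round(s['opening'],4),'F',s['force'].round(1))
    print('shift tool',(M.T@(np.array(p)-t)).round(4))
    if yaw is not None:
        a=np.radians(yaw); z=np.array([np.cos(a),np.sin(a),0]); y=np.array([0,0,-1.]); T=np.c_[np.cross(y,z),y,z]
        print('turn',np.degrees(R.from_matrix(M.T@T).as_rotvec()).round(2))
E
python3 - <<'E'
from h import *
s,t,M=st();print(M.round(3)); goto([.54,.2,.317],0)
E
```

```text
[[ 0. -0.  1.]
 [-1. -0.  0.]
 [ 0. -1. -0.]]
t 2.4 pos [0.6    0.     0.2376] yaw 0.0 q6 [-0.09  0.13  1.49 -0.    1.52 -0.09] op 0.0927 F [-0.5 -0.1 -0.4]
shift tool [-0.2    -0.0794 -0.06  ]
turn [0. 0. 0.]
```

Request:
{"fn": "carry_out", "kwargs": {
  "motion": [-0.04,-0.016,-0.012,0,0,0,1,-0.04,-0.016,-0.012,0,0,0,1,-0.04,-0.016,-0.012,0,0,0,1,-0.04,-0.016,-0.012,0,0,0,1,-0.04,-0.016,-0.012,0,0,0,1]
}}

```text
t: 2.9
tool_pos: [0.5385, 0.2006, 0.3163]
orientation: [-1.21, 1.22, -1.215]
force: [1.1, -0.2, -0.9]
opening: 0.0932
```

```bash
python3 - <<'E'
from h import *
import json
goto([.54,.2,.317],0)
im=imaging.read_camera("wrist"); cm=imaging.camera_model("wrist")
cv2.imwrite("pics/c_wrist.png",im); cv2.imwrite("pics/c_scene.png",imaging.read_camera("scene"))
np.savez("c_cam.npz",**cm)
E
```

```text
t 2.9 pos [0.5385 0.2006 0.3163] yaw -0.57 q6 [ 0.27  0.05  1.43 -0.    1.67  0.28] op 0.0932 F [ 1.1 -0.2 -0.9]
shift tool [ 0.0006 -0.0008  0.0015]
turn [ 0.33 -0.57  0.09]
```

View pics/c_wrist.png

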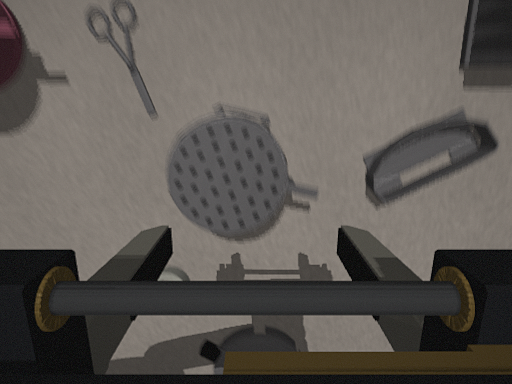

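View pics/c_scene.png

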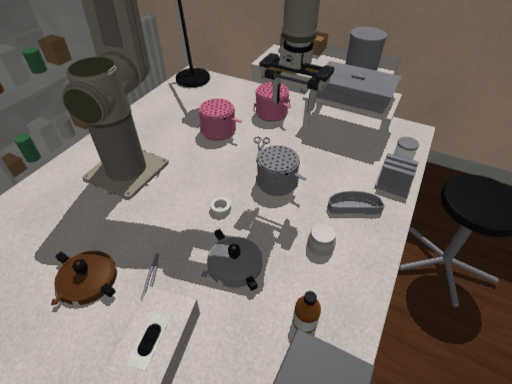

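```bash
python3 - <<'E'
from h import *
im=imaging.read_camera("wrist"); goto([.54,.2,.317],0);im=imaging.read_camera("wrist"); cm=imaging.camera_model("wrist")
sc=imaging.read_camera("scene")
cv2.imwrite("pics/d_wrist.png",im); cv2.imwrite("pics/d_scene.png",sc)
np.savez("c_cam.npz",**cm)
cv2.imwrite("pics/d1.png",cv2.resize(im[90:250,140:340],(800,600),interpolation=cv2.INTER_CUBIC)) #x4, y3.75
cv2.imwrite("pics/d2.png",cv2.resize(sc[140:300,185:335],(750,600),interpolation=cv2.INTER_CUBIC)) #x5, y3.75
E
```

```text
t 3.05 pos [0.539  0.2018 0.3173] yaw -0.3 q6 [0.27 0.05 1.43 0.   1.67 0.27] op 0.0927 F [ 0.2 -0.7 -0.5]
shift tool [0.0018 0.0003 0.001 ]
turn [ 0.18 -0.3   0.03]
```

View pics/d1.png

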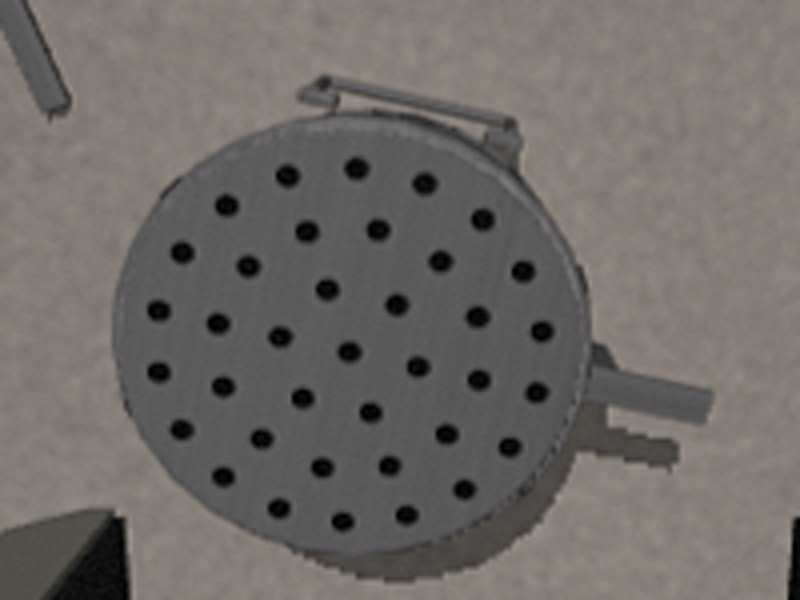

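View pics/d2.png

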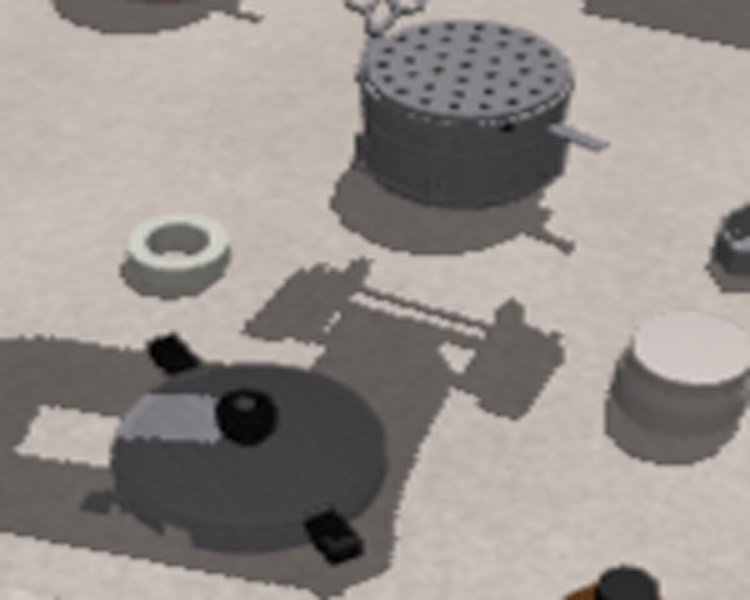

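```bash
python3 - <<'E'
from h import *
cw=dict(np.load("c_cam.npz"));cs=imaging.camera_model("scene")
o=np.array([(288,176),(357,168),(425,183),(483,219),(523,271),(542,331),(537,392),(510,447),(465,489),(406,515),(343,521),(279,508),(224,477),(182,429),(159,372),(159,310),(183,252),(227,205)],float)
f=lambda p:np.c_[140+(p[:,0]-.0)/4-.4,90+p[:,1]/3.75-.4]
P=ray(cw,f(o),.112)[:,:2]
from scipy.optimize import least_squares
s=least_squares(lambda c:np.linalg.norm(P-c[:2],axis=1)-c[2],[.5,.2,.06]);print(s.x,(s.fun*1e3).round(1))
m=ray(cw,f(np.array([[712,405.],[600,383]])),.082)[:,:2]; d=m[0]-s.x[:2]; print(m,np.linalg.norm(d),np.degrees(np.arctan2(d[1],d[0]))); e=m[0]-m[1];print(np.degrees(np.arctan2(e[1],e[0])))
g=lambda p:np.c_[185+p[:,0]/5-.4,140+p[:,1]/3.75-.4]
q=g(np.array([[605,146.]]));m=ray(cs,q,.082)[:,:2];print('scene mark',m)
o2=np.array([(480,27),(552,68),(466,70),(384,79),(484,107),(524,102)],float); print(ray(cs,g(o2[2:3]),.112))
# lid from scene
print(ray(cs,g(np.array([[246,415.]])),.0635),ray(cs,g(np.array([[174,355.],[335,537]])),.026),ray(cs,g(np.array([[87,499.]])),.02))
E
```

```text
[0.50651729 0.19219556 0.05475117] [-0.1  0.   0.1  0.1 -0.1  0.  -0.   0.  -0.  -0.  -0.1  0.   0.1 -0.1
  0.1  0.  -0.1  0. ]
[[0.61582284 0.16647649]
 [0.5808752  0.17420977]] 0.11229057133771989 -13.24057926955968
-12.477462377734586
scene mark [[0.61626906 0.17039124]]
[[0.50973116 0.18780861 0.112     ]]
[[ 0.54303474 -0.16223767  0.0635    ]] [[ 0.46285861 -0.11009295  0.026     ]
 [ 0.62036433 -0.20741029  0.026     ]] [[ 0.48625583 -0.238526    0.02      ]]
```

Request:
{"fn": "carry_out", "kwargs": {
  "motion": [0.05,0,0,0,0,0,1,0.05,0,0,0,0,0,1,0.05,0,0,0,0,0,1,0.05,0,0,0,0,0,1,0.05,0,0,0,0,0,1]
}}

```text
t: 3.65
tool_pos: [0.5351, -0.0519, 0.3099]
orientation: [-1.218, 1.223, -1.21]
force: [0.2, -0.2, -0.9]
opening: 0.093
```

Request:
{"fn": "carry_out", "kwargs": {
  "motion": [0.05,0.01,0,0,0,0,1,0.03,0.01,0,0,0,0,1,0.01,0,0,0,0,0,1,0,0,0,0,0,0,1,0,0,0,0,0,0,1]
}}

```text
t: 4.15
tool_pos: [0.529, -0.1533, 0.2862]
orientation: [-1.214, 1.242, -1.22]
force: [-0.5, 0.3, -0.7]
opening: 0.0931
```

```bash
python3 - <<'E'
from h import *
goto([.543,-.161,.15],0);im=imaging.read_camera("wrist"); cm=imaging.camera_model("wrist")
np.savez("e_cam.npz",**cm)
cv2.imwrite("pics/e1.png",cv2.resize(im[90:270,140:340],(800,540*600//540),interpolation=cv2.INTER_CUBIC)) 
cv2.imwrite("pics/e2.png",im)
E
```

```text
t 4.15 pos [ 0.529  -0.1533  0.2862] yaw -1.45 q6 [-0.37  0.    1.54 -0.01  1.62 -0.34] op 0.0931 F [-0.5  0.3 -0.7]
shift tool [0.007  0.1359 0.017 ]
turn [ 1.19 -1.45  0.13]
```

View pics/e1.png

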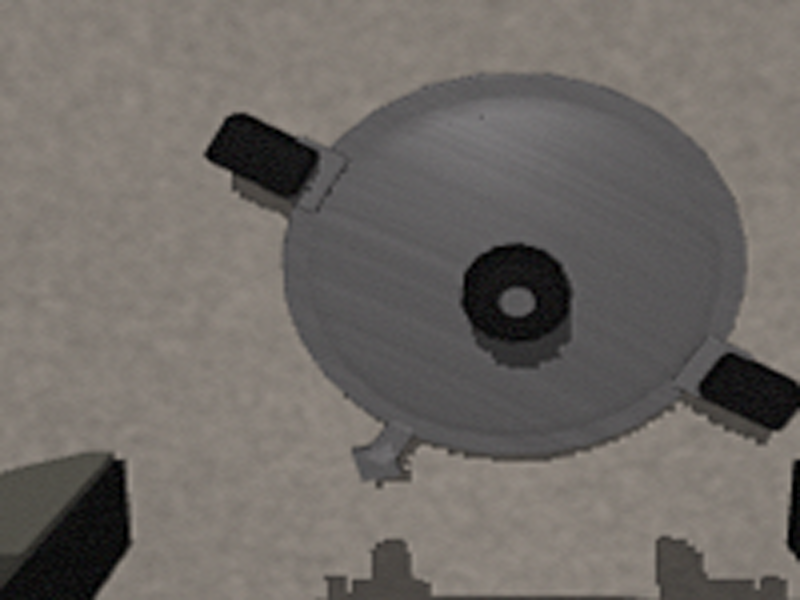

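View pics/e2.png

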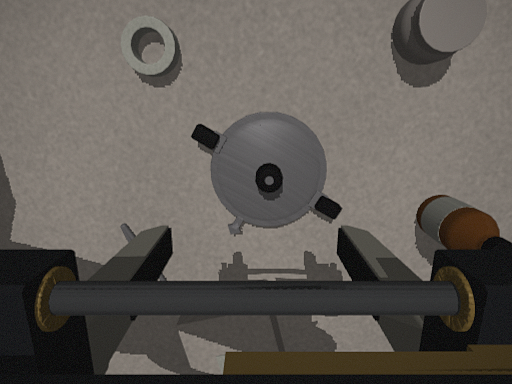

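```bash
python3 - <<'E'
from h import *
cw=dict(np.load("e_cam.npz"))
f=lambda *p:np.array([[140+x/4-.4,90+y/3.3333-.4] for x,y in p])
print(ray(cw,f((517,292)),.074),ray(cw,f((262,155),(750,390)),.036),ray(cw,f((377,484)),.02))
e=ray(cw,f((262,155),(750,390)),.036);d=e[1]-e[0];print(e.mean(0),np.linalg.norm(d),np.degrees(np.arctan2(d[1],d[0])))
goto([.543,-.161,.15],0)
E
```

```text
[[ 0.54085154 -0.15613514  0.074     ]] [[ 0.46347761 -0.11067425  0.036     ]
 [ 0.61690294 -0.20475372  0.036     ]] [[ 0.49214489 -0.24864916  0.02      ]]
[ 0.54019027 -0.15771399  0.036     ] 0.1799729951979201 -31.516371728231288
t 4.2 pos [ 0.5292 -0.1529  0.2864] yaw -1.41 q6 [-0.37  0.    1.54 -0.01  1.62 -0.34] op 0.0933 F [-0.7  0.2 -0.3]
shift tool [0.0074 0.1361 0.0168]
turn [ 1.17 -1.41  0.15]
```

Request:
{"fn": "carry_out", "kwargs": {
  "motion": [0.005,0.03,0.012,1.2,-1.4,0,1,0,0.04,0,0,0,0,1,0,0.04,0,0,0,0,1,0,0.04,0,0,0,0,1,0,0.02,0,0,0,0,1]
}}

```text
t: 4.7
tool_pos: [0.5481, -0.153, 0.1195]
orientation: [-1.207, 1.187, -1.214]
force: [-0.5, 0.2, -0.4]
opening: 0.0925
```

```bash
python3 - <<'E'
from h import *
goto([.541,-.158,.062],0)
E
```

```text
t 4.7 pos [ 0.5481 -0.153   0.1195] yaw 0.58 q6 [-0.36  0.12  1.72 -0.    1.28 -0.37] op 0.0925 F [-0.5  0.2 -0.4]
shift tool [ 0.0046  0.0574 -0.0081]
turn [-0.94  0.58  0.37]
```

Request:
{"fn": "carry_out", "kwargs": {
  "motion": [0.005,0.02,-0.008,-0.9,0.6,0.4,1,0,0.02,0,0,0,0,1,0,0.015,0,0,0,0,1,0,0,0,0,0,0,1,0,0,0,0,0,0,1]
}}

```text
t: 5.2
tool_pos: [0.5392, -0.1536, 0.0601]
orientation: [-1.213, 1.211, -1.201]
force: [-1.0, 1.1, -0.3]
opening: 0.093
```

```bash
python3 - <<'E'
from h import *
goto([.541,-.158,.062],0)
E
```

```text
t 5.2 pos [ 0.5392 -0.1536  0.0601] yaw 0.28 q6 [-0.37  0.19  1.76  0.    1.2  -0.38] op 0.093 F [-1.   1.1 -0.3]
shift tool [ 0.0044 -0.0019  0.0018]
turn [ 0.27  0.28 -0.19]
```

Request:
{"fn": "carry_out", "kwargs": {
  "motion": [0.005,-0.001,0.002,0,0,0,1,0,0,0,0,0,0,1,0,0,0,0,0,0,-1,0,0,0,0,0,0,-1,0,0,0,0,0,0,-1],
  "squeeze": 20
}}

```text
t: 5.7
tool_pos: [0.5446, -0.1604, 0.066]
orientation: [-1.209, 1.204, -1.206]
force: [-0.1, 0.1, 0.3]
opening: 0.0738
```

Request:
{"fn": "carry_out", "kwargs": {
  "motion": [0,0,0,0,0,0,-1,0,0,0,0,0,0,-1,0,0,0,0,0,0,-1,0,0,0,0,0,0,-1,0,0,0,0,0,0,-1],
  "squeeze": 20
}}

```text
t: 6.2
tool_pos: [0.544, -0.1602, 0.066]
orientation: [-1.21, 1.205, -1.206]
force: [-4.4, 0.5, 3.4]
opening: 0.0336
```

```bash
python3 - <<'E'
from h import *
goto([.541,-.158,.062],0)
im=imaging.read_camera("wrist"); cv2.imwrite("pics/f.png",im)
E
```

```text
t 6.2 pos [ 0.544  -0.1602  0.066 ] yaw 0.27 q6 [-0.38  0.19  1.75  0.    1.2  -0.38] op 0.0336 F [-4.4  0.5  3.4]
shift tool [-0.0023  0.004  -0.003 ]
turn [-0.06  0.27 -0.04]
```

View pics/f.png

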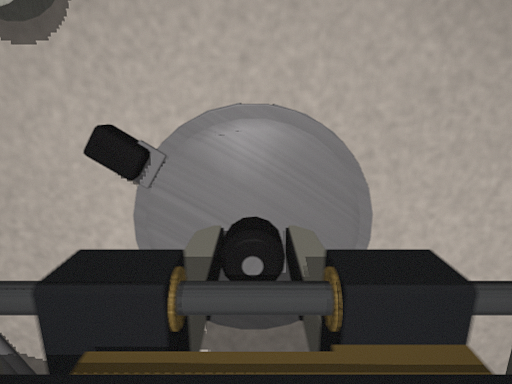

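Request:
{"fn": "carry_out", "kwargs": {
  "motion": [0,-0.01,0,0,0,0,-1,0,-0.02,0,0,0,0,-1,0,-0.03,0,0,0,0,-1,0,-0.04,0,0,0,0,-1,0,-0.04,0,0,0,0,-1],
  "squeeze": 30
}}

```text
t: 6.75
tool_pos: [0.5375, -0.1576, 0.2008]
orientation: [-1.218, 1.223, -1.191]
force: [1.7, 0.0, -3.8]
opening: 0.0321
```

Request:
{"fn": "carry_out", "kwargs": {
  "motion": [0,-0.02,0,0,0,0,-1,-0.01,0,0,0,0,0,-1,-0.02,0,0,0,0,0,-1,-0.03,0,-0.005,0,0,0,-1,-0.03,0,-0.005,0,0,0,-1]
}}

```text
t: 7.25
tool_pos: [0.5293, -0.0675, 0.2268]
orientation: [-1.211, 1.219, -1.202]
force: [0.0, 1.0, -4.9]
opening: 0.0321
```

```bash
python3 - <<'E'
from h import *
goto([.5065,.192,.22],0)
cv2.imwrite("pics/g.png",imaging.read_camera("scene")[130:340,150:430])
E
```

```text
t 7.25 pos [ 0.5293 -0.0675  0.2268] yaw -0.05 q6 [-0.23 -0.03  1.68  0.    1.51 -0.22] op 0.0321 F [ 0.   1.  -4.9]
shift tool [-0.2594  0.0084 -0.023 ]
turn [ 0.52 -0.05 -0.31]
```

View pics/g.png

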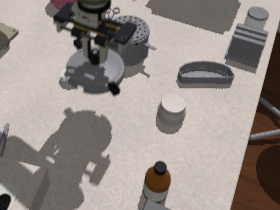

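Lid is held (about 4.5 N load). Carry on toward the drum.

Request:
{"fn": "carry_out", "kwargs": {
  "motion": [-0.04,-0.002,-0.004,0,0,0,-1,-0.045,0,-0.004,0,0,0,-1,-0.045,0,-0.004,0,0,0,-1,-0.045,0,-0.004,0,0,0,-1,-0.035,0,-0.003,0,0,0,-1]
}}

```text
t: 7.8
tool_pos: [0.5033, 0.1541, 0.2216]
orientation: [-1.217, 1.23, -1.195]
force: [1.4, -0.7, -4.1]
opening: 0.032
```

Request:
{"fn": "carry_out", "kwargs": {
  "motion": [-0.025,0,-0.002,0,0,0,-1,-0.015,0,-0.002,0,0,0,-1,-0.005,0,0,0,0,0,-1,0,0,0,0,0,0,-1,0,0,0,0,0,0,-1]
}}

```text
t: 8.3
tool_pos: [0.4929, 0.2066, 0.2142]
orientation: [-1.23, 1.232, -1.184]
force: [-0.0, 0.1, -3.2]
opening: 0.0322
```

```bash
python3 - <<'E'
from h import *
goto([.5065,.192,.21],0)
cv2.imwrite("pics/h.png",cv2.resize(imaging.read_camera("scene")[80:240,180:380],(800,600),interpolation=cv2.INTER_CUBIC))
cv2.imwrite("pics/h2.png",imaging.read_camera("wrist"))
E
```

```text
t 8.3 pos [0.4929 0.2066 0.2142] yaw 0.35 q6 [ 0.29 -0.01  1.68  0.02  1.5   0.28] op 0.0322 F [-0.   0.1 -3.2]
shift tool [0.0147 0.0036 0.0137]
turn [ 1.83  0.34 -0.44]
```

View pics/h.png

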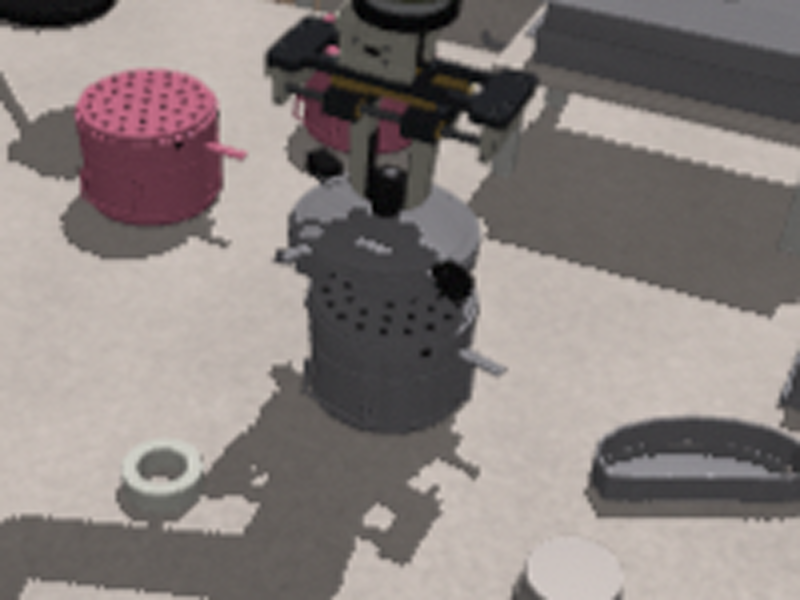

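View pics/h2.png

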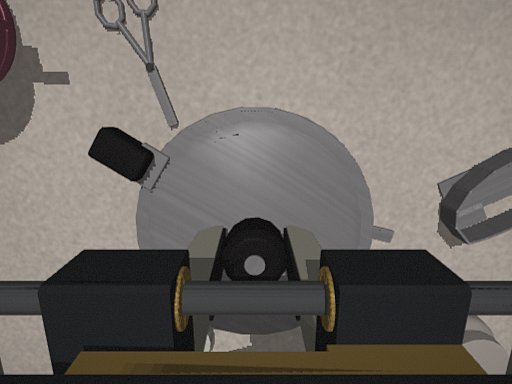

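```bash
python3 - <<'E'
from h import *
from scipy.optimize import least_squares
im=imaging.read_camera("wrist"); cm=imaging.camera_model("wrist"); s,t,M=st()
for d in models.outline_of("wrist","lid")[:2]: print(d['confidence'],d['pixels'].sum())
m=cv2.morphologyEx(models.outline_of("wrist","lid")[0]['pixels'].astype(np.uint8),cv2.MORPH_OPEN,np.ones((3,3)))
pts=[]
for c in range(185,340,6):
    r=np.nonzero(m[:,c])[0]; pts.append((c,r.min()-.5))
for r in range(165,240,6):
    c=np.nonzero(m[r,255:])[0]; pts.append((255+c.max()+.5,r))
for r in range(200,240,6):
    c=np.nonzero(m[r])[0]; pts.append((c.min()-.5,r))
pts=np.array(pts,float)
# project a circle in plane perpendicular to tool y, at tool y = h
Rc=R.from_rotvec(cm['orientation']).as_matrix()
o=M.T@(cm['position']-t); D=(np.c_[pts,np.ones(len(pts))]@np.linalg.inv(cm['K']).T@Rc.T)@M
for h in (.046,.048):
    Q=o+D*((h-o[1])/D[:,1])[:,None]
    f=least_squares(lambda c:np.hypot(Q[:,0]-c[0],Q[:,2]-c[1])-c[2],[0,0,.0765],loss='soft_l1',f_scale=.001)
    g=least_squares(lambda c:np.hypot(Q[:,0]-c[0],Q[:,2]-c[1])-.0765,[0,0],loss='soft_l1',f_scale=.001)
    print(h,f.x,g.x,(f.fun*1e3).round(1))
    print('lid world',(t+M@np.array([g.x[0],h,g.x[1]])).round(4))
goto([.5065,.192,.21],0)
E
```

```text
0.58 32376
0.046 [ 0.00224333 -0.00070669  0.0764644 ] [ 0.00228421 -0.00071088] [ 0.2 -0.2 -0.3 -0.3  0.5  0.4 -0.   0.3  0.2  0.2 -0.1 -0.3 -0.3 -0.1
  0.2  0.1  0.2 -0.1 -0.2 -0.1  0.1  0.1 -0.3  0.1 -0.2  0.2  0.1 -0.
  0.1 -0.1 -0.1 -0.4 -0.6  0.1  0.4  0.3 -0.2  0.2  0.1 -0.2 -0.1  0.1
 -0.   0.1 -0.3  0.2]
lid world [0.4913 0.2042 0.1689]
0.048 [ 0.00301827 -0.00070696  0.07725772] [ 0.00215677 -0.00059726] [ 0.2 -0.2 -0.3 -0.3  0.5  0.4 -0.   0.3  0.2  0.2 -0.1 -0.3 -0.3 -0.1
  0.2  0.1  0.2 -0.1 -0.2 -0.1  0.1  0.1 -0.3  0.1 -0.2  0.2  0.1 -0.
  0.1 -0.1 -0.1 -0.4 -0.6  0.1  0.5  0.3 -0.2  0.2  0.1 -0.2 -0.1  0.1
 -0.   0.1 -0.3  0.2]
lid world [0.4913 0.2044 0.1669]
t 8.55 pos [0.4936 0.2063 0.2152] yaw 0.28 q6 [ 0.29 -0.01  1.68  0.02  1.5   0.28] op 0.0322 F [ 0.2 -1.  -3.7]
shift tool [0.0144 0.0047 0.013 ]
turn [ 1.73  0.27 -0.47]
```

Request:
{"fn": "carry_out", "kwargs": {
  "motion": [0.006,0.002,0.007,1.0,0.2,-0.3,-1,0.006,0.002,0.007,0.7,0,-0.2,-1,0,0,0,0,0,0,-1,0,0,0,0,0,0,-1,0,0,0,0,0,0,-1]
}}

```text
t: 9.05
tool_pos: [0.5097, 0.1916, 0.2109]
orientation: [-1.207, 1.207, -1.213]
force: [0.6, -0.5, -4.8]
opening: 0.0323
```

```bash
python3 - <<'E'
from h import *
goto([.507,.1943,.2],0)
E
```

```text
t 9.05 pos [0.5097 0.1916 0.2109] yaw -0.1 q6 [ 0.27 -0.01  1.68 -0.    1.47  0.27] op 0.0323 F [ 0.6 -0.5 -4.8]
shift tool [-0.0027  0.0109 -0.0027]
turn [-0.18 -0.1   0.08]
```

Request:
{"fn": "carry_out", "kwargs": {
  "motion": [-0.003,0.005,-0.003,0,0,0,-1,0,0.005,0,0,0,0,-1,0,0.005,0,0,0,0,-1,0,0,0,0,0,0,-1,0,0,0,0,0,0,-1]
}}

```text
t: 9.55
tool_pos: [0.5058, 0.1954, 0.194]
orientation: [-1.208, 1.208, -1.212]
force: [0.9, 0.0, -3.8]
opening: 0.032
```

```bash
python3 - <<'E'
from h import *
goto([.507,.1943,.16],0)
cv2.imwrite("pics/i.png",cv2.resize(imaging.read_camera("side")[170:270,180:300],(720,600),interpolation=cv2.INTER_CUBIC))
E
```

```text
t 9.55 pos [0.5058 0.1954 0.194 ] yaw -0.05 q6 [ 0.28 -0.    1.71 -0.    1.44  0.28] op 0.032 F [ 0.9  0.  -3.8]
shift tool [0.001  0.034  0.0011]
turn [-0.12 -0.05  0.08]
```

View pics/i.png

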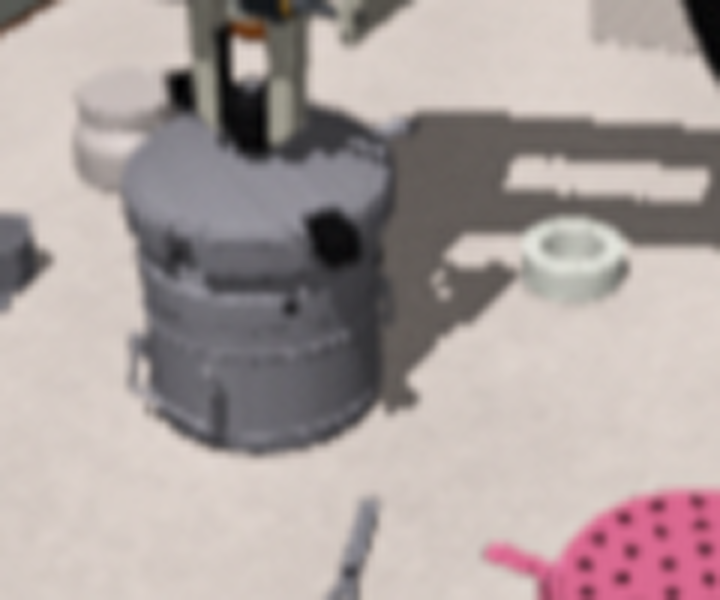

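Request:
{"fn": "carry_out", "kwargs": {
  "motion": [0.001,0.004,0.001,0,0,0,-1,0,0.004,0,0,0,0,-1,0,0.004,0,0,0,0,-1,0,0.002,0,0,0,0,-1,0,0,0,0,0,0,-1]
}}

```text
t: 10.1
tool_pos: [0.5071, 0.1942, 0.1789]
orientation: [-1.208, 1.208, -1.212]
force: [0.6, -0.1, -5.3]
opening: 0.0319
```

```bash
python3 - <<'E'
from h import *
goto([.507,.1943,.16],0)
E
```

```text
t 10.1 pos [0.5071 0.1942 0.1789] yaw -0.07 q6 [ 0.27  0.01  1.72 -0.    1.41  0.27] op 0.0319 F [ 0.6 -0.1 -5.3]
shift tool [-0.0002  0.0189 -0.0001]
turn [-0.13 -0.07  0.08]
```

Perfectly placed; lower on in small steps, watching the force.

Request:
{"fn": "carry_out", "kwargs": {
  "motion": [0,0.003,0,0,0,0,-1,0,0.003,0,0,0,0,-1,0,0.003,0,0,0,0,-1,0,0.003,0,0,0,0,-1,0,0,0,0,0,0,-1]
}}

```text
t: 10.6
tool_pos: [0.5071, 0.1942, 0.1659]
orientation: [-1.208, 1.208, -1.212]
force: [0.6, 0.9, -4.3]
opening: 0.032
```

Request:
{"fn": "carry_out", "kwargs": {
  "motion": [0,0.002,0,0,0,0,-1,0,0.002,0,0,0,0,-1,0,0,0,0,0,0,-1,0,0,0,0,0,0,-1,0,0,0,0,0,0,-1]
}}

```text
t: 11.1
tool_pos: [0.5076, 0.1944, 0.1622]
orientation: [-1.207, 1.207, -1.212]
force: [-0.3, 0.4, -3.9]
opening: 0.0322
```

Request:
{"fn": "carry_out", "kwargs": {
  "motion": [0,0.0015,0,0,0,0,-1,0,0.001,0,0,0,0,-1,0,0,0,0,0,0,-1,0,0,0,0,0,0,-1,0,0,0,0,0,0,-1]
}}

```text
t: 11.6
tool_pos: [0.5086, 0.1944, 0.1609]
orientation: [-1.205, 1.206, -1.213]
force: [-0.2, 0.1, -2.2]
opening: 0.0322
```

```bash
python3 - <<'E'
from h import *
goto([.507,.1943,.16],0)
cv2.imwrite("pics/j.png",cv2.resize(imaging.read_camera("side")[170:270,180:300],(720,600),interpolation=cv2.INTER_CUBIC))
E
```

```text
t 11.6 pos [0.5086 0.1944 0.1609] yaw -0.08 q6 [ 0.27  0.02  1.74 -0.    1.37  0.27] op 0.0322 F [-0.2  0.1 -2.2]
shift tool [ 0.0001  0.0009 -0.0016]
turn [-0.34 -0.08  0.03]
```

View pics/j.png

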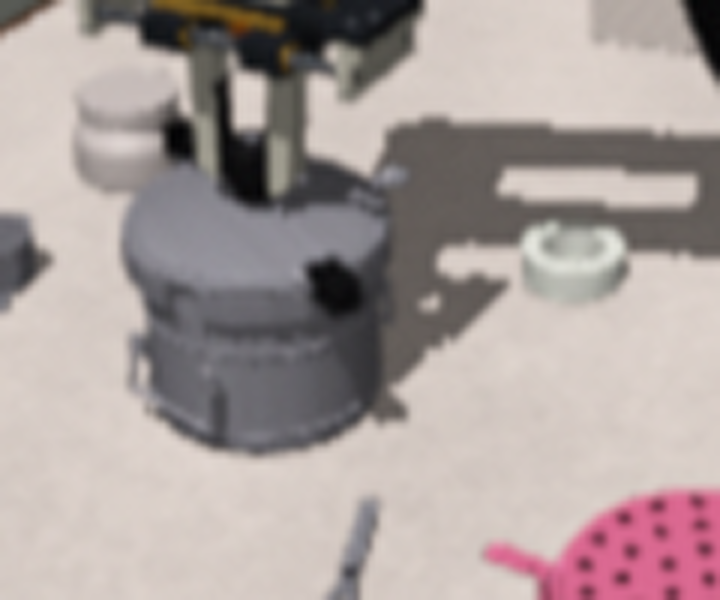

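Request:
{"fn": "carry_out", "kwargs": {
  "motion": [0,0.001,-0.001,0,0,0,-1,0,0.001,0,0,0,0,-1,0,0,0,0,0,0,-1,0,0,0,0,0,0,-1,0,0,0,0,0,0,-1]
}}

```text
t: 12.15
tool_pos: [0.5082, 0.1942, 0.1602]
orientation: [-1.203, 1.204, -1.214]
force: [-0.2, -0.6, 0.9]
opening: 0.0321
```

```bash
python3 - <<'E'
from h import *
goto([.507,.1943,.16],0)
E
```

```text
t 12.15 pos [0.5082 0.1942 0.1602] yaw -0.09 q6 [ 0.27  0.02  1.74 -0.    1.37  0.27] op 0.0321 F [-0.2 -0.6  0.9]
shift tool [-0.0001  0.0002 -0.0012]
turn [-0.44 -0.09  0.03]
```

Request:
{"fn": "carry_out", "kwargs": {
  "motion": [0,0,0,0,0,0,-0.1,0,0,0,0,0,0,0,0,0,0,0,0,0,0,0,0,0,0,0,0,0.3,0,0,0,0,0,0,0.3],
  "squeeze": 8
}}

```text
t: 12.65
tool_pos: [0.5083, 0.1947, 0.16]
orientation: [-1.203, 1.204, -1.214]
force: [-0.9, -0.1, -0.2]
opening: 0.0573
```

Request:
{"fn": "carry_out", "kwargs": {
  "motion": [0,-0.03,0,0,0,0,0.6,0,-0.04,0,0,0,0,1,0,-0.03,0,0,0,0,1,0,0,0,0,0,0,1,0,0,0,0,0,0,1]
}}

```text
t: 13.15
tool_pos: [0.5063, 0.1945, 0.2616]
orientation: [-1.206, 1.206, -1.213]
force: [-0.5, 0.0, -0.8]
opening: 0.0921
```

```bash
python3 - <<'E'
from h import *
s,t,M=st(); print(t,s['opening'])
im=imaging.read_camera("wrist"); cm=imaging.camera_model("wrist"); np.savez("k_cam.npz",**cm)
cv2.imwrite("pics/k1.png",cv2.resize(im[60:260,100:400],(800,533),interpolation=cv2.INTER_CUBIC))
sc=imaging.read_camera("scene");cv2.imwrite("pics/k2.png",cv2.resize(sc[110:230,210:360],(750,600),interpolation=cv2.INTER_CUBIC))
goto([.507,.1943,.16],0)
E
```

```text
[0.5062688  0.19446476 0.26157671] 0.0921445976643888
t 13.25 pos [0.5061 0.1944 0.261 ] yaw -0.06 q6 [ 0.27 -0.04  1.62 -0.    1.56  0.27] op 0.0926 F [-0.2 -0.6 -0. ]
shift tool [-0.      0.101   0.0005]
turn [-0.22 -0.06  0.06]
```

View pics/k1.png

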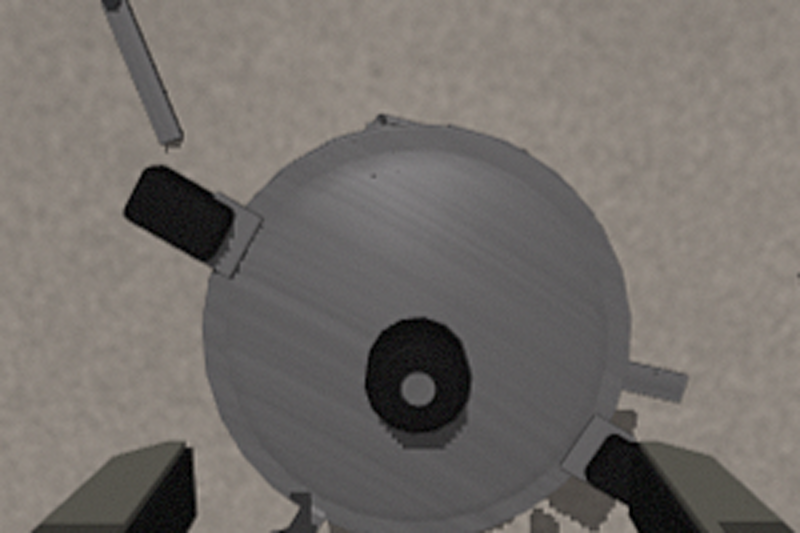

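View pics/k2.png

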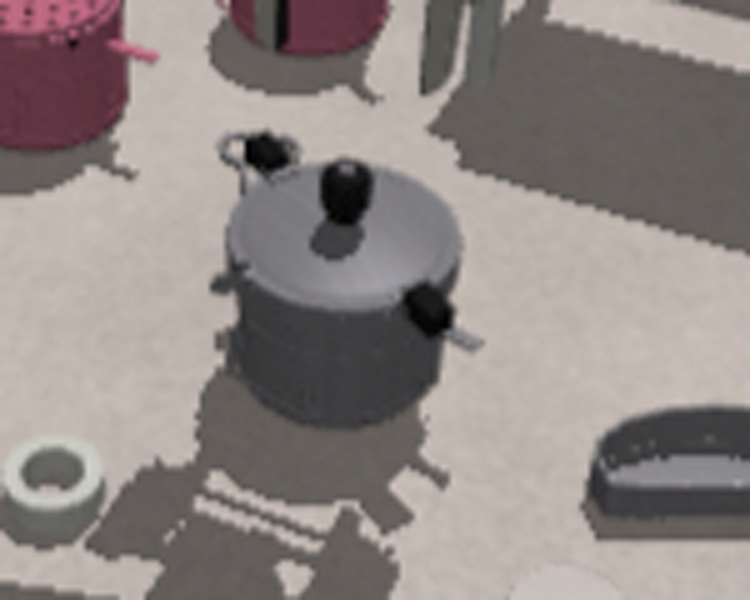

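```bash
python3 - <<'E'
from h import *
cw=dict(np.load("k_cam.npz"));cs=imaging.camera_model("scene")
f=lambda *p:np.array([[100+x/2.6667-.4,60+y/2.665-.4] for x,y in p])
print('knob',ray(cw,f((418,375)),.168)); e=ray(cw,f((180,213)),.130); print('ear R',e); d=e[0,:2]-[.5065,.1922]; print(np.linalg.norm(d),np.degrees(np.arctan2(d[1],d[0])))
g=lambda *p:np.array([[210+x/5-.4,110+y/5-.4] for x,y in p])
print('knob s',ray(cs,g((347,182)),.160)); e=ray(cs,g((266,150),(429,308)),.12); print(e); d=e[1]-e[0];print(np.degrees(np.arctan2(d[1],d[0])),e.mean(0))
a=np.radians(-31.5)
goto([.507+.092*np.cos(a),.193+.092*np.sin(a),.122],58.5)
E
```

```text
knob [[0.50783768 0.19821046 0.168     ]]
ear R [[0.43088927 0.24230283 0.13      ]]
0.09070433535571465 146.4698828054606
knob s [[0.51006657 0.19092768 0.16      ]]
[[0.42640484 0.2458712  0.12      ]
 [0.58766657 0.14713127 0.12      ]]
-31.478971762816816 [0.50703571 0.19650123 0.12      ]
t 13.25 pos [0.5061 0.1944 0.261 ] yaw -0.06 q6 [ 0.27 -0.04  1.62 -0.    1.56  0.27] op 0.0926 F [-0.2 -0.6 -0. ]
shift tool [0.0492 0.1393 0.0789]
turn [ -0.17 -58.56   0.16]
```

Request:
{"fn": "carry_out", "kwargs": {
  "motion": [0,0,0,0,-8.4,0,1,0,0,0,0,-8.4,0,1,0,0,0,0,-8.4,0,1,0,0,0,0,-8.4,0,1,0,0,0,0,-8.4,0,1]
}}

```text
t: 13.75
tool_pos: [0.5026, 0.1934, 0.2523]
orientation: [-1.481, 0.648, -0.638]
force: [-0.6, -0.6, -0.2]
opening: 0.0932
```

Request:
{"fn": "carry_out", "kwargs": {
  "motion": [0,0,0,0,-8.4,0,1,0,0,0,0,-6,0,1,0,0,0,0,0,0,1,0,0,0,0,0,0,1,0,0,0,0,0,0,1]
}}

```text
t: 14.25
tool_pos: [0.4993, 0.1925, 0.2444]
orientation: [-1.538, 0.457, -0.43]
force: [-0.1, 0.1, -0.1]
opening: 0.0928
```

```bash
python3 - <<'E'
from h import *
goto([.585,.1455,.2],58)
E
```

```text
t 14.25 pos [0.4993 0.1925 0.2444] yaw 57.62 q6 [ 0.27 -0.03  1.64 -0.    1.55 -0.73] op 0.0928 F [-0.1  0.1 -0.1]
shift tool [0.0981 0.0431 0.007 ]
turn [ 0.97 -0.39 -0.73]
```

Request:
{"fn": "carry_out", "kwargs": {
  "motion": [0.033,0,0.002,0.5,-0.3,-0.4,1,0.033,0.01,0.002,0.5,0,-0.3,1,0.032,0.015,0.003,0,0,0,1,0,0.018,0,0,0,0,1,0,0,0,0,0,0,1]
}}

```text
t: 14.75
tool_pos: [0.5887, 0.1449, 0.1988]
orientation: [-1.523, 0.445, -0.446]
force: [-1.4, -0.7, -0.0]
opening: 0.0928
```

```bash
python3 - <<'E'
from h import *
goto([.585,.1455,.122],58)
im=imaging.read_camera("wrist"); cv2.imwrite("pics/l.png",im)
E
```

```text
t 14.75 pos [0.5887 0.1449 0.1988] yaw 57.39 q6 [ 0.16  0.17  1.52  0.    1.45 -0.85] op 0.0928 F [-1.4 -0.7 -0. ]
shift tool [-0.0034  0.0768 -0.0016]
turn [-0.1  -0.61  0.  ]
```

View pics/l.png

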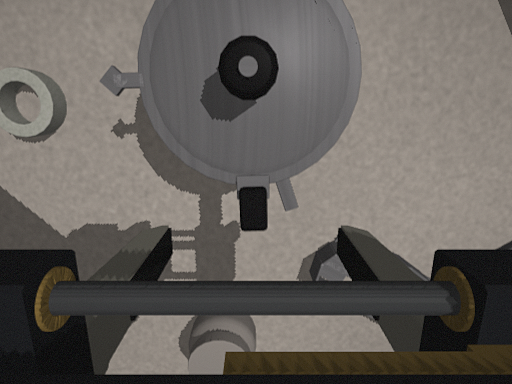

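Request:
{"fn": "carry_out", "kwargs": {
  "motion": [-0.003,0.025,-0.002,0,-0.6,0,1,0,0.025,0,0,0,0,1,0,0.015,0,0,0,0,1,0,0.005,0,0,0,0,1,0,0,0,0,0,0,1]
}}

```text
t: 15.3
tool_pos: [0.5878, 0.147, 0.1352]
orientation: [-1.52, 0.43, -0.446]
force: [0.4, 1.3, 0.2]
opening: 0.0935
```

```bash
python3 - <<'E'
from h import *
goto([.585,.1455,.124],58)
im=imaging.read_camera("wrist"); cv2.imwrite("pics/m.png",im)
sc=imaging.read_camera("scene");cv2.imwrite("pics/m2.png",cv2.resize(sc[110:230,210:360],(750,600),interpolation=cv2.INTER_CUBIC))
E
```

```text
t 15.3 pos [0.5878 0.147  0.1352] yaw 57.92 q6 [ 0.16  0.2   1.6   0.    1.33 -0.85] op 0.0935 F [0.4 1.3 0.2]
shift tool [-0.0016  0.0112 -0.0029]
turn [-0.49 -0.08  0.45]
```

View pics/m.png

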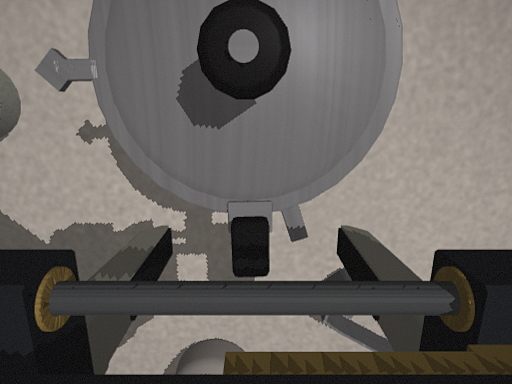

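View pics/m2.png

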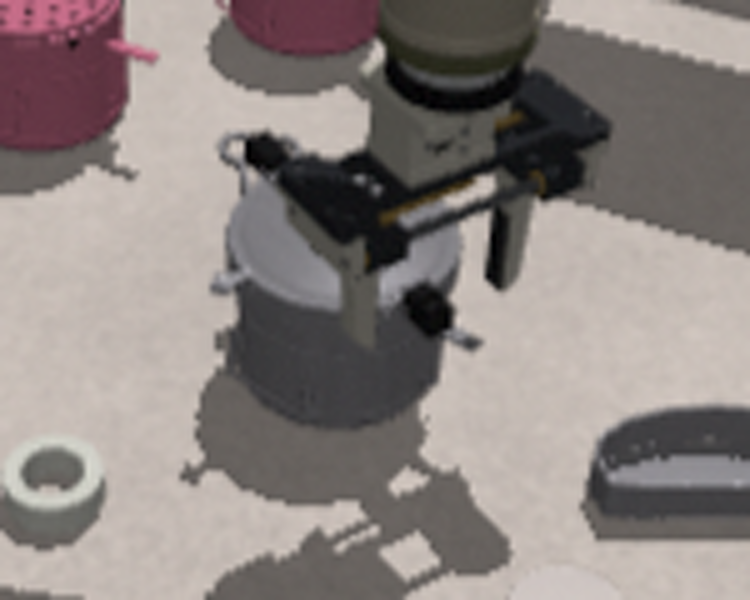

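Request:
{"fn": "carry_out", "kwargs": {
  "motion": [-0.002,0.006,-0.003,-0.5,0,0.4,1,0,0.005,0,0,0,0,1,0,0,0,0,0,0,-0.2,0,0,0,0,0,0,-0.6,0,0,0,0,0,0,-1],
  "squeeze": 8
}}

```text
t: 15.9
tool_pos: [0.5869, 0.1458, 0.1277]
orientation: [-1.524, 0.434, -0.443]
force: [-0.1, 0.1, -0.1]
opening: 0.0736
```

Request:
{"fn": "carry_out", "kwargs": {
  "motion": [0,0,0,0,0,0,-1,0,0,0,0,0,0,-1,0,0,0,0,0,0,-1,0,0,0,0,0,0,-1,0,0,0,0,0,0,-1]
}}

```text
t: 16.4
tool_pos: [0.5872, 0.1458, 0.1281]
orientation: [-1.524, 0.434, -0.444]
force: [-0.1, 0.1, -1.1]
opening: 0.0338
```

```bash
python3 - <<'E'
from h import *
goto([.585,.1455,.124],58)
im=imaging.read_camera("wrist"); cv2.imwrite("pics/n.png",im)
E
```

```text
t 16.4 pos [0.5872 0.1458 0.1281] yaw 57.91 q6 [ 0.16  0.21  1.6  -0.    1.32 -0.85] op 0.0338 F [-0.1  0.1 -1.1]
shift tool [-0.0017  0.0041 -0.0015]
turn [-0.21 -0.09  0.32]
```

View pics/n.png

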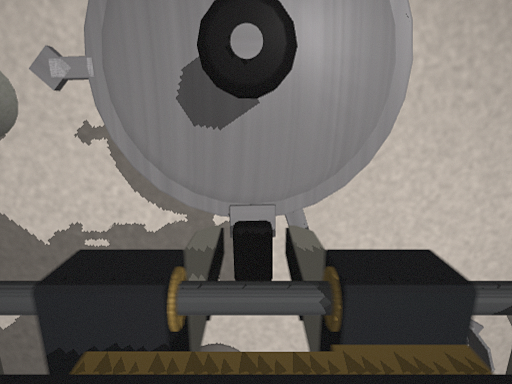

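Request:
{"fn": "carry_out", "kwargs": {
  "motion": [0,0.004,-0.001,0,0,0,-1,0,0,0,0,0,0,-1,0,0,0,0,0,0,-1,0,0,0,0,0,0,-1,0,0,0,0,0,0,-1]
}}

```text
t: 16.95
tool_pos: [0.5874, 0.1451, 0.1254]
orientation: [-1.523, 0.432, -0.445]
force: [-1.7, 0.1, 2.9]
opening: 0.0223
```

```bash
cat >> h.py <<'E'
C=np.array([.5072,.1935])
def arc(dyaw, r=.092, z=.124, n=5, c=C):
    """rows to go along arc in n rows of equal dyaw from measured pose"""
    s,t,M=st(); goto([*t[:2],z])
    d=t[:2]-c; print('r',np.linalg.norm(d),'ang',np.degrees(np.arctan2(d[1],d[0])))
E
python3 - <<'E'
from h import *
arc(0)
E
```

```text
t 16.95 pos [0.5874 0.1451 0.1254] yaw 57.92 q6 [ 0.16  0.21  1.6  -0.    1.31 -0.85] op 0.0223 F [-1.7  0.1  2.9]
shift tool [-0.      0.0014 -0.    ]
r 0.09368539717967052 ang -31.07298325157174
```

Request:
{"fn": "carry_out", "kwargs": {
  "motion": [0,0,0.002,0,-1.2,0,-1,0,0,0.004,0,-2.5,0,-1,0,0,0.005,0,-3,0,-1,0,0,0.005,0,-3,0,-1,0,0,0,0,0,0,-1]
}}

```text
t: 17.45
tool_pos: [0.5956, 0.1581, 0.1254]
orientation: [-1.55, 0.292, -0.306]
force: [0.0, 2.3, 2.0]
opening: 0.0222
```

```bash
python3 - <<'E'
from h import *
arc(0)
E
```

```text
t 17.45 pos [0.5956 0.1581 0.1254] yaw 68.16 q6 [ 0.18  0.24  1.57 -0.    1.32 -1.01] op 0.0222 F [0.  2.3 2. ]
shift tool [-0.      0.0014 -0.    ]
r 0.09519061244906019 ang -21.804271363989674
```

Request:
{"fn": "carry_out", "kwargs": {
  "motion": [-0.001,0,0.005,0,-3,0,-1,-0.001,0,0.008,0,-5,0,-1,-0.001,0,0.008,0,-5,0,-1,-0.001,0,0.008,0,-5,0,-1,0,0,0,0,0,0,-1]
}}

```text
t: 17.95
tool_pos: [0.6006, 0.1859, 0.1255]
orientation: [-1.574, 0.04, -0.057]
force: [-0.7, 3.1, 2.5]
opening: 0.0224
```

```bash
python3 - <<'E'
from h import *
arc(0)
E
```

```text
t 17.95 pos [0.6006 0.1859 0.1255] yaw 86.45 q6 [ 0.22  0.27  1.53 -0.01  1.32 -1.29] op 0.0224 F [-0.7  3.1  2.5]
shift tool [-0.      0.0015  0.    ]
r 0.09368092135779486 ang -4.667209982594384
```

Request:
{"fn": "carry_out", "kwargs": {
  "motion": [-0.001,0,0.008,0,-4.5,0,-1,-0.001,0,0.008,0,-5,0,-1,-0.001,0,0.008,0,-5,0,-1,-0.001,0,0.008,0,-5,0,-1,0,0,0,0,0,0,-1]
}}

```text
t: 18.45
tool_pos: [0.596, 0.2154, 0.1255]
orientation: [-1.568, -0.224, 0.204]
force: [-0.5, 3.3, 3.0]
opening: 0.0222
```

Request:
{"fn": "carry_out", "kwargs": {
  "motion": [-0.001,0,0.008,0,-5,0,-1,-0.001,0,0.008,0,-5,0,-1,-0.001,0,0.008,0,-5,0,-1,-0.001,0,0.008,0,-5,0,-1,0,0,0,0,0,0,-1]
}}

```text
t: 18.95
tool_pos: [0.5816, 0.2407, 0.1255]
orientation: [-1.53, -0.487, 0.465]
force: [-1.3, 2.9, 1.8]
opening: 0.0225
```

```bash
python3 - <<'E'
from h import *
s,t,M=st()
d=t[:2]-C; a=np.degrees(np.arctan2(d[1],d[0]))
arc(0); goto([*t[:2],.125],a+90)
im=imaging.read_camera("wrist"); cv2.imwrite("pics/o.png",im)
E
```

```text
t 18.95 pos [0.5816 0.2407 0.1255] yaw 124.77 q6 [ 0.32  0.27  1.54 -0.01  1.32 -1.86] op 0.0225 F [-1.3  2.9  1.8]
shift tool [-0.      0.0015  0.    ]
r 0.08814124324386186 ang 32.39303123512249
t 18.95 pos [0.5816 0.2407 0.1255] yaw 124.77 q6 [ 0.32  0.27  1.54 -0.01  1.32 -1.86] op 0.0225 F [-1.3  2.9  1.8]
shift tool [-0.      0.0005  0.    ]
turn [0.86 2.38 0.59]
```

View pics/o.png

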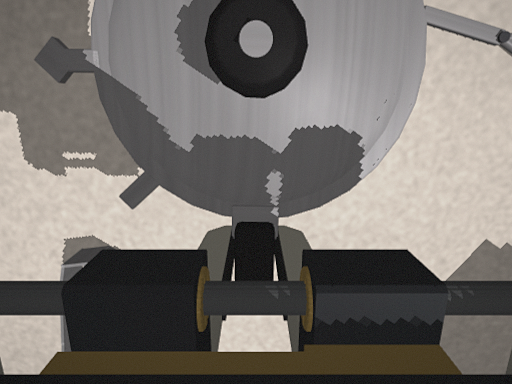

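Request:
{"fn": "carry_out", "kwargs": {
  "motion": [0,0,0.008,0,-4,0,-1,0,0,0.008,0,-4.5,0,-1,0,0,0.008,0,-4.5,0,-1,0,0,0.008,0,-4.5,0,-1,0,0,0,0,0,0,-1]
}}

```text
t: 19.5
tool_pos: [0.5636, 0.2609, 0.1254]
orientation: [-1.474, -0.709, 0.686]
force: [-1.6, 2.6, 2.9]
opening: 0.0227
```

```bash
python3 - <<'E'
from h import *
s,t,M=st()
d=t[:2]-C; a=np.degrees(np.arctan2(d[1],d[0]))
arc(0); goto([*t[:2],.125],a+90)
E
```

```text
t 19.5 pos [0.5636 0.2609 0.1254] yaw 141.08 q6 [ 0.36  0.25  1.56 -0.02  1.31 -2.1 ] op 0.0227 F [-1.6  2.6  2.9]
shift tool [-0.      0.0014  0.    ]
r 0.08784123385153884 ang 50.06302791044419
t 19.5 pos [0.5636 0.2609 0.1254] yaw 141.08 q6 [ 0.36  0.25  1.56 -0.02  1.31 -2.1 ] op 0.0227 F [-1.6  2.6  2.9]
shift tool [-0.      0.0004  0.    ]
turn [1.23 1.02 0.33]
```

Request:
{"fn": "carry_out", "kwargs": {
  "motion": [0,0,0.008,0.3,-4.3,0,-1,0,0,0.008,0.3,-4.5,0,-1,0,0,0.008,0.3,-4.5,0,-1,0,0,0.008,0,-4.5,0,-1,0,0,0,0,0,0,-1]
}}

```text
t: 20.0
tool_pos: [0.5401, 0.2747, 0.1255]
orientation: [-1.376, -0.926, 0.912]
force: [-0.5, 3.3, 2.2]
opening: 0.0226
```

```bash
python3 - <<'E'
from h import *
s,t,M=st()
d=t[:2]-C; a=np.degrees(np.arctan2(d[1],d[0]))
arc(0); goto([*t[:2],.125],a+90)
im=imaging.read_camera("wrist"); cv2.imwrite("pics/p.png",im)
sc=imaging.read_camera("scene");cv2.imwrite("pics/p2.png",cv2.resize(sc[110:230,210:360],(750,600),interpolation=cv2.INTER_CUBIC))
E
```

```text
t 20.0 pos [0.5401 0.2747 0.1255] yaw 157.69 q6 [ 0.39  0.22  1.6  -0.01  1.31 -2.36] op 0.0226 F [-0.5  3.3  2.2]
shift tool [-0.      0.0015  0.    ]
r 0.08766372187167383 ang 67.94097670069375
t 20.0 pos [0.5401 0.2747 0.1255] yaw 157.69 q6 [ 0.39  0.22  1.6  -0.01  1.31 -2.36] op 0.0226 F [-0.5  3.3  2.2]
shift tool [-0.      0.0005  0.    ]
turn [ 0.63 -0.25  0.16]
```

View pics/p.png

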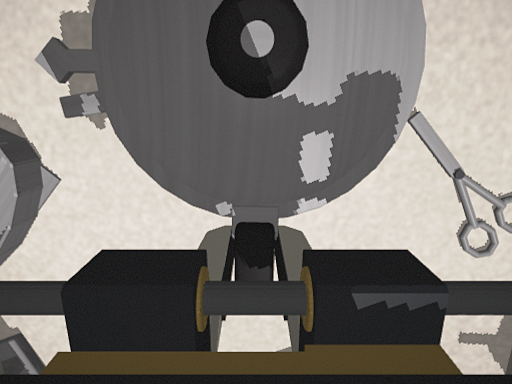

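View pics/p2.png

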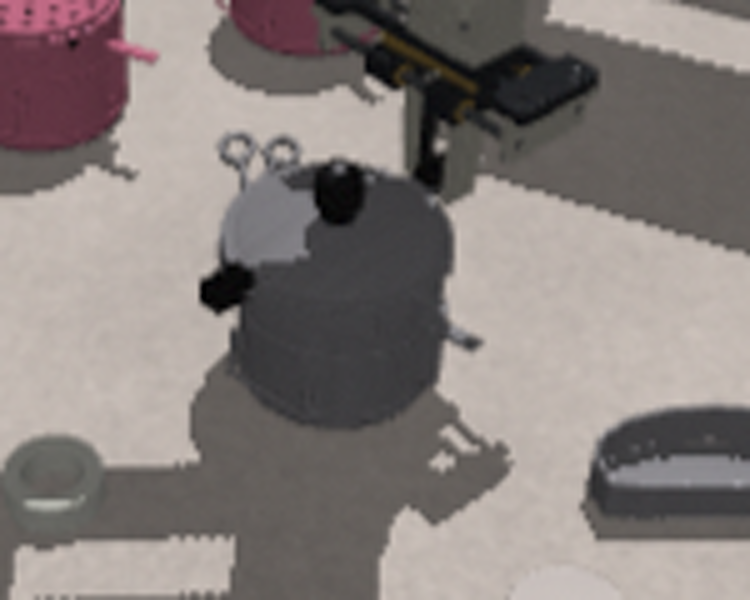

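```bash
python3 - <<'E'
from h import *
cm=imaging.camera_model("wrist")
A=lambda p,c:np.degrees(np.arctan2(p[1]-c[1],p[0]-c[0]))
D=np.array([.5065,.1922])
p=ray(cm,[(36,60)],.114)[0]; m=ray(cm,[(62,107)],.082)[0]; k=ray(cm,[(258,38)],.168)[0]; e=ray(cm,[(255,227)],.130)[0]
print('ptr',p,'mark',m,'knob',k,'ear inner top',e)
print('ptr ang from knob',A(p,k),'from drum',A(p,D),'mark ang',A(m,D),np.linalg.norm(m[:2]-D),np.linalg.norm(p[:2]-k[:2]))
E
```

```text
ptr [0.59830469 0.15105529 0.114     ] mark [0.61582147 0.16652627 0.082     ] knob [0.50325842 0.19178646 0.168     ] ear inner top [0.53290537 0.26060806 0.13      ]
ptr ang from knob -23.197091115358564 from drum -24.140806814878026 mark ang -13.216199238712338 0.11229569699814616 0.1034060943834957
```

Request:
{"fn": "carry_out", "kwargs": {
  "motion": [0,0,0.007,0.3,-4.2,0,-1,0,0,0.007,0,-4,0,-1,0,0,0.005,0,-2.5,0,-1,0,0,0,0,0,0,-1,0,0,0,0,0,0,-1]
}}

```text
t: 20.6
tool_pos: [0.5258, 0.279, 0.1255]
orientation: [-1.312, -1.053, 1.04]
force: [-1.3, 2.6, 1.9]
opening: 0.0224
```

```bash
python3 - <<'E'
from h import *
arc(0)
im=imaging.read_camera("wrist"); cm=imaging.camera_model("wrist"); np.savez("q_cam.npz",**cm)
cv2.imwrite("pics/q.png",cv2.resize(im[0:200,0:300],(750,500),interpolation=cv2.INTER_CUBIC))
E
```

```text
t 20.6 pos [0.5258 0.279  0.1255] yaw 167.37 q6 [ 0.4   0.19  1.63 -0.    1.31 -2.52] op 0.0224 F [-1.3  2.6  1.9]
shift tool [-0.      0.0015  0.    ]
r 0.08745408416087151 ang 77.72339359900795
```

View pics/q.png

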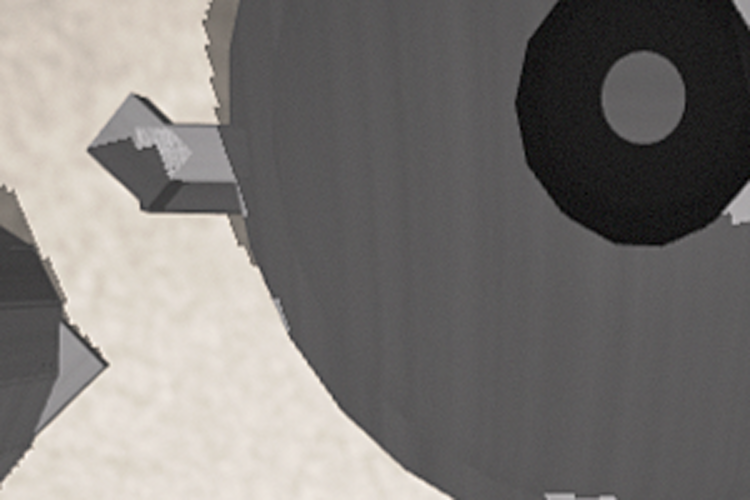

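```bash
python3 - <<'E'
from h import *
cm=dict(np.load("q_cam.npz"));D=np.array([.5065,.1922])
p=ray(cm,[(34.9,59)],.114)[0];k=ray(cm,[(643/2.5,97/2.5)],.168)[0]
a=np.radians(-13.2); d=p[:2]-D; print(p,k,'drumframe',d@[np.cos(a),np.sin(a)],d@[-np.sin(a),np.cos(a)])
A=lambda p,c:np.degrees(np.arctan2(p[1]-c[1],p[0]-c[0]));print(A(p,k))
E
```

```text
[0.60435801 0.16678674 0.114     ] [0.50381872 0.19138376 0.168     ] drumframe 0.10107563551618488 -0.0023958561603036345
-13.747425813023376
```

Request:
{"fn": "carry_out", "kwargs": {
  "motion": [0,0,0.0025,0,-1.2,0,-1,0,0,0,0,0,0,-1,0,0,0,0,0,0,-0.45,0,0,0,0,0,0,0,0,0,0,0,0,0,0.2]
}}

```text
t: 21.15
tool_pos: [0.5237, 0.2782, 0.1247]
orientation: [-1.306, -1.065, 1.055]
force: [-0.7, -0.6, 0.1]
opening: 0.037
```

Request:
{"fn": "carry_out", "kwargs": {
  "motion": [0,0,0,0,0,0,0.6,0,-0.02,0,0,0,0,0.6,0,-0.03,0,0,0,0,0.6,0,-0.03,0,0,0,0,0.6,0,0,0,0,0,0,0.6]
}}

```text
t: 21.65
tool_pos: [0.5213, 0.277, 0.2046]
orientation: [-1.305, -1.059, 1.059]
force: [-0.3, 0.5, 0.9]
opening: 0.0733
```

```bash
python3 - <<'E'
from h import *
arc(0)
imaging.read_camera("wrist");im=imaging.read_camera("wrist"); cm=imaging.camera_model("wrist"); np.savez("r_cam.npz",**cm)
cv2.imwrite("pics/r.png",cv2.resize(im[0:280,60:420],(772,600),interpolation=cv2.INTER_CUBIC))
sc=imaging.read_camera("scene");cv2.imwrite("pics/r2.png",cv2.resize(sc[110:230,210:360],(750,600),interpolation=cv2.INTER_CUBIC))
E
```

```text
t 21.65 pos [0.5213 0.277  0.2046] yaw 168.36 q6 [ 0.41  0.12  1.56 -0.01  1.46 -2.53] op 0.0733 F [-0.3  0.5  0.9]
shift tool [0.0003 0.0806 0.0004]
r 0.08465188228297833 ang 80.38645016867429
```

View pics/r.png

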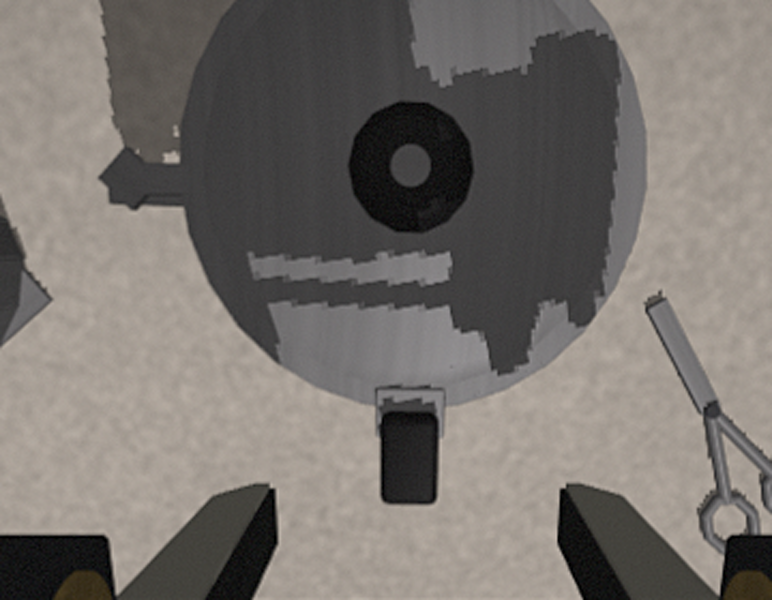

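View pics/r2.png

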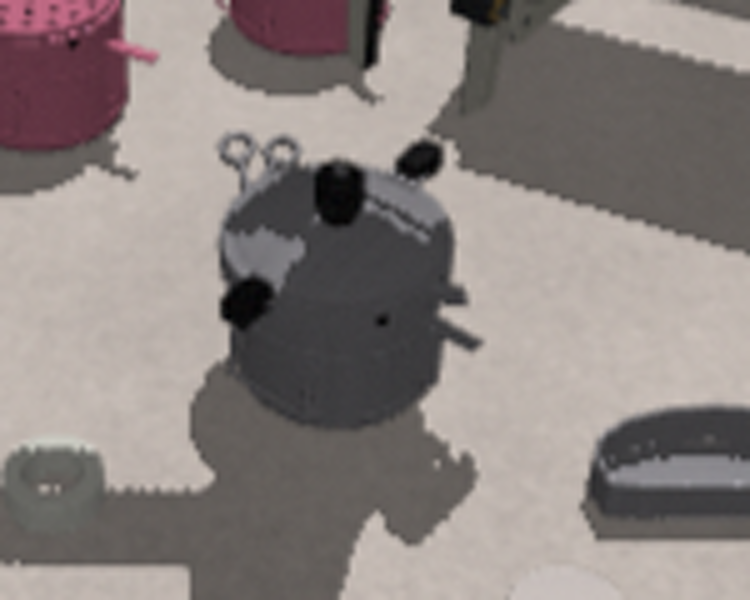

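```bash
python3 - <<'E'
from h import *
cm=dict(np.load("r_cam.npz"));cs=imaging.camera_model("scene");D=np.array([.5065,.1922])
f=lambda x,y:(60+x/2.144-.3,y/2.143-.3)
p=ray(cm,[f(100,178)],.114)[0];k=ray(cm,[f(410,165)],.168)[0];e=ray(cm,[f(409,458)],.130)[0]
a=np.radians(-13.2); d=p[:2]-D; print(p,k,e,'drumframe',d@[np.cos(a),np.sin(a)],d@[-np.sin(a),np.cos(a)])
A=lambda p,c:np.degrees(np.arctan2(p[1]-c[1],p[0]-c[0]));print('lid yaw',A(p,k),A(e,k)-90)
g=lambda x,y:(210+x/5-.4,110+y/5-.4)
e=ray(cs,[g(420,159),g(247,302)],.12);p=ray(cs,[g(467,296)],.114)[0];m=ray(cs,[g(480,343)],.082)[0]
print('scene',e,e.mean(0),A(e[0],e[1])-90,p,m)
goto([.53,.2,.32],168)
E
```

```text
[0.60156162 0.1692152  0.114     ] [0.50275162 0.19105736 0.168     ] [0.52158342 0.27782882 0.13      ] drumframe 0.09779858731696024 -0.0006701141118693254
lid yaw -12.464907106397295 -12.244876318551007
scene [[0.52382938 0.28466807 0.12      ]
 [0.48532386 0.1006294  0.12      ]] [0.50457662 0.19264873 0.12      ] -11.817252021184203 [0.60233337 0.17491351 0.114     ] [0.6156989 0.1718447 0.082    ]
t 21.8 pos [0.5188 0.2759 0.1988] yaw 168.37 q6 [ 0.41  0.12  1.57 -0.01  1.46 -2.53] op 0.0745 F [0.5 0.5 0.3]
shift tool [-0.0731 -0.1206 -0.026 ]
turn [-0.09  0.37 -0.49]
```

Request:
{"fn": "carry_out", "kwargs": {
  "motion": [0,-0.03,0,0,0,0,0.6,-0.02,-0.04,0,0,0,0,0.6,-0.03,-0.04,0,0,0,0,0.6,0,0,0,0,0,0,0.6,0,0,0,0,0,0,0.6]
}}

```text
t: 22.3
tool_pos: [0.5049, 0.2249, 0.3017]
orientation: [-1.297, -1.037, 1.08]
force: [-0.2, 0.3, 0.1]
opening: 0.0745
```

Request:
{"fn": "carry_out", "kwargs": {
  "motion": [0,0,0,0,0,0,0.6,0,0,0,0,0,0,0.6,0,0,0,0,0,0,0.6,0,0,0,0,0,0,0.6,0,0,0,0,0,0,0.6]
}}

```text
t: 22.8
tool_pos: [0.5027, 0.2255, 0.2945]
orientation: [-1.292, -1.03, 1.088]
force: [0.2, 1.0, -0.1]
opening: 0.0745
```

```bash
python3 - <<'E'
from h import *
arc(0)
im=imaging.read_camera("wrist"); cm=imaging.camera_model("wrist"); np.savez("s_cam.npz",**cm)
cv2.imwrite("pics/s.png",cv2.resize(im[60:360,60:460],(800,600),interpolation=cv2.INTER_CUBIC))
sc=imaging.read_camera("side");cv2.imwrite("pics/s2.png",cv2.resize(sc[170:270,180:300],(720,600),interpolation=cv2.INTER_CUBIC))
E
```

```text
t 22.8 pos [0.5027 0.2255 0.2945] yaw 168.47 q6 [ 0.33  0.01  1.51 -0.01  1.65 -2.61] op 0.0745 F [ 0.2  1.  -0.1]
shift tool [ 0.0041  0.1704 -0.0044]
r 0.03230156957718928 ang 97.99261525483641
```

View pics/s.png

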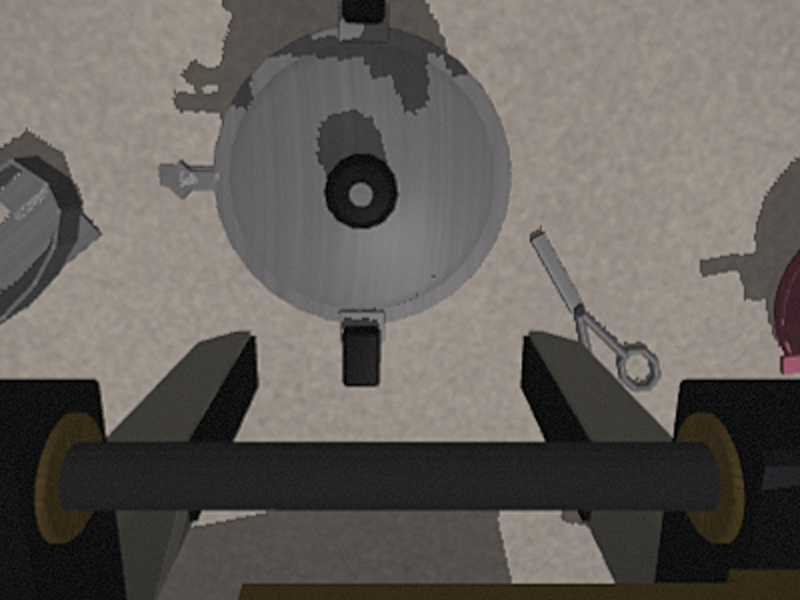

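View pics/s2.png

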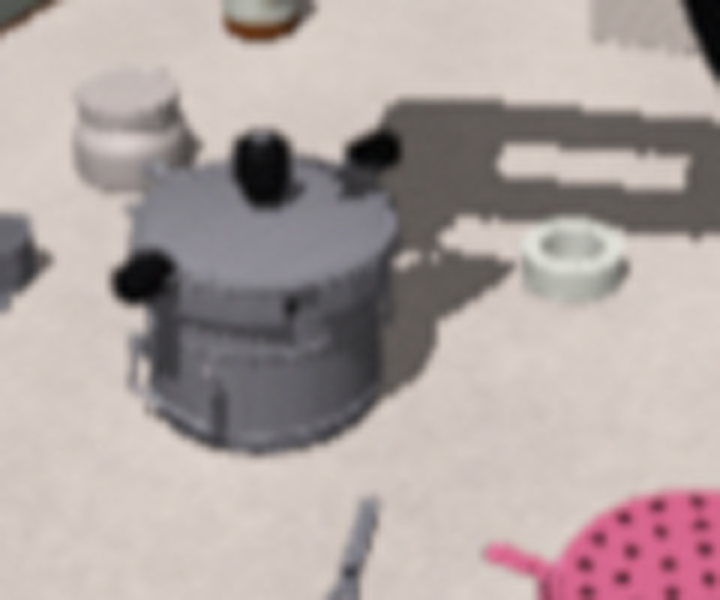

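```bash
python3 - <<'E'
from h import *
print(robot.close_job()); s,t,M=st(); print(s['t'])
E
```

```text
the job is handed in; nothing more can be done
None
the job is handed in; nothing more can be done
```

The lid is on the drum with its pointer over the index mark, and I handed the job in at about 23 s. The hand-in reports no verdict, so what follows rests on my own measurements.

**What I did:** I carried the grey lid over by its knob and lowered it until the drum took its weight, then let go. I then gripped the left ear with 8 N and turned the lid about 109° anticlockwise in one grasp. Finally I released it and drew the gripper well clear above.

**Last checks:**
- **Pointer:** it stood about 0.7 mm to one side of the mark by the wrist camera, against the 6 mm allowed. The scene camera agreed to within about 1 mm once its own offset of about 4–5 mm was allowed for.
- **Centring:** the lid sits about 2–4 mm off the drum's centre, having slid within its play while turning. That is inside the 6 mm limit.
- **Seating:** it looks level and fully seated in the side and scene pictures, but I did not measure the tilt.
- **Forces:** the wrist force read only a few newtons while setting down and turning.
- **Other things on the table:** none appeared to have moved in the pictures, but I did not measure them again at the end.

No check failed.

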